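Collapse the cut-off saw's telescoping length stop

ROBOT

A 6-joint arm with a two-finger parallel gripper is mounted at the origin on the work surface. World frame = base frame: x ahead of the robot, y to its left, z up, the work surface at z = 0. Lengths are in m, angles in rad, forces in N, time in s.
With the tool pointing down it reaches from about 0.375 to 0.9 m from the base axis. Payload 3.1 kg.
Tool frame: the origin (TCP) lies midway between the tips of the shut fingers; the grasp point (between the pads) lies 19 mm behind it; x points along the fingers, z is the direction in which the jaws open and shut, and the axes are right-handed (so a half turn about x gives the same grasp; the last joint's range is limited). The gripper opens to 87 mm and grips with 3 to 60 N. Pads are 19 mm wide; open, the fingers measure 117 mm over their backs; the gripper's body (75 mm by 190 mm) begins 51 mm behind the grasp point.
Start: joints at [-1.351, 0.527, 1.433, -0, 1.181, -0.178], TCP at [0.243, -0.576, 0.188] pointing down, gripper open.
Joint ranges: [-3.08, 3.08], [-0.75, 2.2], [0.22, 2.44], [-1.43, 4.57], [0, 2.65], [-2.85, 2.85]. Speed limits (rad/s): [2.79, 2.79, 3.14, 3.14, 3.14, 3.14].

INTERFACE

Orientations are given as a unit quaternion [x, y, z, w].
In Python, from rig import robot, optics, workorder gives the robot as it stands.
- The arm moves only by the tool arm_command, never from a script. Its argument "plan" is a list of rows, each a list of 7 numbers: the shift along the tool's x, y, z in cm, then the turn, a rotation vector about the tool's x, y, z in rad, then the finger opening in cm, from 0 to 8.7. In form: [[x, y, z, ax, ay, az, gripper], ...]. A call has 1 to 12 rows; each row shifts and turns the pose as measured when the row begins, along the tool's axes as they then stand; what a row does not reach is not made up. A row lasts 1/8 s, in which the tool goes at most 62.5 mm and 10.7 degrees, less where a joint would pass 70% of its speed; a pose out of reach is approached as far as the arm can. A call with a gripper value outside its range is refused whole. The fingers move at their own pace and stop on an object; "grip_force" is the grip in N (left out, the last holds). Time passes only in rows, so rows that do not move let the fingers close. It gives the time, the measured TCP pose, the force and the opening at its end, in the units of the state.
- robot.get_obs(): the state, without advancing time (a new reading comes with each control period).
- optics.camera(name): name is "side" or "top"; returns (picture, depth): 384x512x3 uint8, blue, green, red; 384x512 float32, m along the optical axis (not along the pixel's ray), 0 where there is no reading.
- optics.camera_info(name): a dict with "mtx" (3x3 intrinsics, pixels), "position" and "rotation" of the camera in the world. Camera axes: x right, y down, z forward; pixel columns grow to the right and rows downward; lengths in m; the calibration is good to about 2 mm. A picture is of the moment at which its call begins. camera_info takes no time and is no camera call.
- workorder.hand_in(): hands the job in, once; it reports no verdict.
The state is a dict: "time": time; "q": joint angles; "joint_velocities": joint speeds; "joint_torque": joint torques, N m; "position": TCP position; "tool_rot": TCP orientation; "ft_force": force on the tool from outside, world axes, zero at the start; "moment": the same for the moment, N m; "grip_width": finger opening in m.
Only numpy, scipy, OpenCV 4.12 (cv2) and the standard library are available. Lean on these libraries where they do the work, as an engineer would, in place of code of your own. Each camera call takes 0.05 s, during which the arm holds its last target. There are 200 camera calls.

TASK

The cutting is finished, so collapse the telescoping length stop on the bench, innermost tube first. With the spring pin still locking the middle tube, push the thin inner tube fully home by its end plate; then pull the spring pin up, turn its T-handle a quarter turn and let it down into its rest notch so that it stays out, and push the middle tube fully home too. Leave the pin parked in the notch, and leave the oil can, hammer, wire brush and tube offcut where they are.

Things in the scene. Friction and masses are not known exactly. Their poses are not given: they have to be found in the camera images.
- stop_base: Length stop's fixed part: grey square outer tube 50 x 50 x 240 mm on a plate bolted to the bench. Origin on the bench under the tube axis (axis 53 mm up). +y runs along the tubes out of the mouth (roughly to the robot's left), +x across, away from the robot, z up. Mouth with 62 mm square collar at y = +100 mm, rear end at y = -140 mm.
- middle_tube (a joint): How far the middle tube (40 mm square; collar 52 mm square, 12 mm thick on its end) is out of the outer tube, m: 0 = fully home, collar to collar; starts at 0.080, locked by the spring pin. Once the pin is out it slides with about 5 N of friction and stays where left. It carries the inner tube.
- inner_tube (a joint): How far the inner tube (30 mm square, stop plate across its end) is out of the middle one, m: 0 = fully home, plate against the middle tube's collar; starts at 0.05 to 0.10. No lock: about 7 N of friction holds it, more than the middle tube's, so with the pin out the middle tube would run in first. When it is home, pushing the plate pushes the middle tube too.
- stop_face (a point): Point on the stop plate's outer face (to be pushed towards stop_base's -y), on the tube axis, 53 mm above the bench, at stop_base y = 122 mm + middle_tube + inner_tube. Axes as stop_base's. The dark plate is 10 mm thick, reaches from 13 to 85 mm above the bench, and from 37 mm on the +x side of this point to 88 mm on the -x side.
- pin_lift (a joint): How far the spring pin is pulled up, m: 0 = down, locking the middle tube; at most 0.022. A spring and its weight pull it down with 6 to 13 N. Its cross pin runs in a slotted boss (34 mm square) on the outer tube: lift it above 0.0155 to turn it. A quarter turn round and let down, it sits in the shallow rest notch at 0.0115 and stays out.
- pin_turn (a joint): Turn of the T-handle about the vertical, rad, counter-clockwise from above: 0 = in line with the tubes (as at the start), +1.57 or -1.57 = across the tubes, over the rest notch; either way round is good. Limits -1.8 and 1.8. It has about 0.08 rad of play in slot and notch.
- pin_handle (a point): Centre of the T-handle's bar: dark steel, level, 66 mm long (along this point's y axis, which turns with it), 12 mm thick, 14 mm high. It stands over the outer tube at stop_base y = -10 mm; with the pin down its centre is 135 mm above the bench and 26 mm above the top of the boss.
- oil_can: Bystander: round metal oil can 72 mm across with a thin copper spout, 215 mm tall. Origin at the centre of its foot. Must not be moved by more than 20 mm, like the other bystanders.
- hammer: Bystander: hammer lying on the bench beyond the length stop. Origin beneath its middle.
- tube_offcut: Bystander: piece of square steel tube, 60 x 60 mm, 120 mm tall, standing upright. Origin at the centre of its foot.
- wire_brush: Bystander: hand brush lying on the bench. Origin beneath its middle.

How it is judged:
By the outcome, as a careful person would: the job done as asked, in the order asked, and still so for the second after the job is handed in, with the robot touching nothing.
It also fails if it takes over 72 s, if anything falls off the work surface, if the arm or the gripper's body presses on something with over 40 N, if the wrist force passes 120 N, or if a joint passes its speed limit or range.

## Working session

There is one attempt and no reset: what is moved stays moved. The work goes in short steps, Python scripts to look and compute and a tool call to move; the robot and the scene stay as the last step left them, time stands still between calls to the robot, and variables do not carry over. Pictures are saved under pics/ and viewed, about 8 in all and at most 12, crops included, and the job is handed in when it is done.

Besides the shell and the picture viewer there is one more tool, called after "Request:" in YAML: its name, and indented under it one key for each argument. arm_command: Moves the arm, as the interface text tells. Its arguments: {"type":"object","properties":{"plan":{"type":"array"},"grip_force":{"type":"number"}},"required":["plan"]}

```bash
ls; mkdir -p pics
cat > h.py <<'E'
import numpy as np, cv2
from rig import robot, optics, workorder
from scipy.spatial.transform import Rotation as R
def cam(n):
    im,d=optics.camera(n); c=optics.camera_info(n)
    K=np.array(c["mtx"]); v,u=np.mgrid[:384,:512]
    r=np.array(c["rotation"]); r=r if r.shape==(3,3) else R.from_quat(r).as_matrix()
    P=np.stack([(u-K[0,2])/K[0,0]*d,(v-K[1,2])/K[1,1]*d,d],-1)@r.T+np.array(c["position"])
    P[d<=0]=np.nan
    return im,d,P
def st():
    o=robot.get_obs(); print('t',round(o["time"],2),'p',np.round(o["position"],4),'\n',np.round(R.from_quat(o["tool_rot"]).as_matrix(),3),'\nF',np.round(o["ft_force"],1),'w',o["grip_width"],'q',np.round(o["q"],3))
E
python3 - <<'E'
from h import *
st()
a=[];
for n in("top","side"):
    im,d,P=cam(n); np.save(n+".npy",P); a.append(im)
    c=optics.camera_info(n); print(n,c)
cv2.imwrite("pics/a.png",cv2.resize(a[0],(800,600))); cv2.imwrite("pics/b.png",cv2.resize(a[1],(800,600)))
E
```

```text
pics
t 0.0 p [ 0.2425 -0.5751  0.1867] 
 [[-0.001  0.922  0.388]
 [ 0.002  0.388 -0.922]
 [-1.     0.    -0.002]] 
F [ 0.9 -0.   0.3] w 0.08683031200664139 q [-1.35   0.528  1.434 -0.     1.181 -0.179]
top {'mtx': array([[426.25681537,   0.        , 256.88078825],
       [  0.        , 426.25681537, 193.28105955],
       [  0.        ,   0.        ,   1.        ]]), 'position': array([0.36850707, 0.00396217, 1.62692293]), 'rotation': array([-0.69559388,  0.71436744, -0.05825153,  0.04934645])}
side {'mtx': array([[421.71281021,   0.        , 253.34576006],
       [  0.        , 421.71281021, 185.61955832],
       [  0.        ,   0.        ,   1.        ]]), 'position': array([0.25311756, 0.92118398, 1.02589585]), 'rotation': array([-0.15088582,  0.9036    , -0.39455051,  0.07120677])}
```

View pics/a.png

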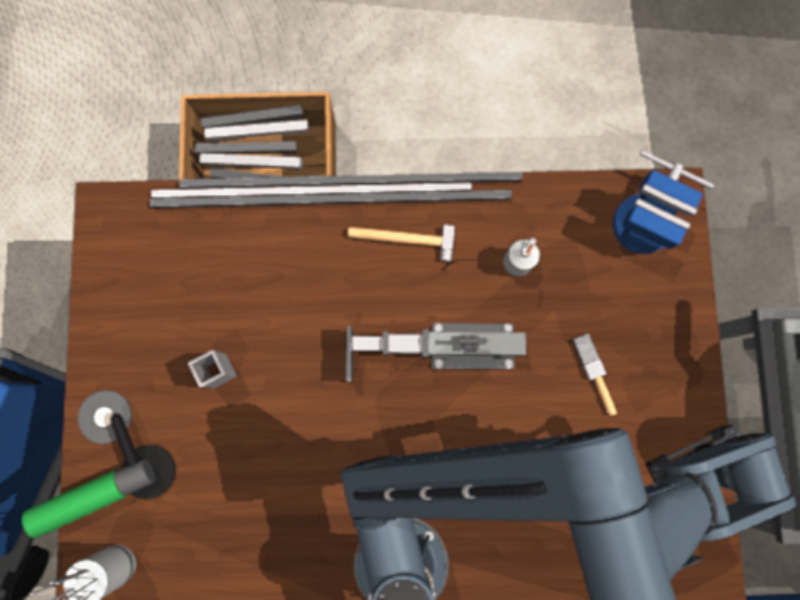

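View pics/b.png

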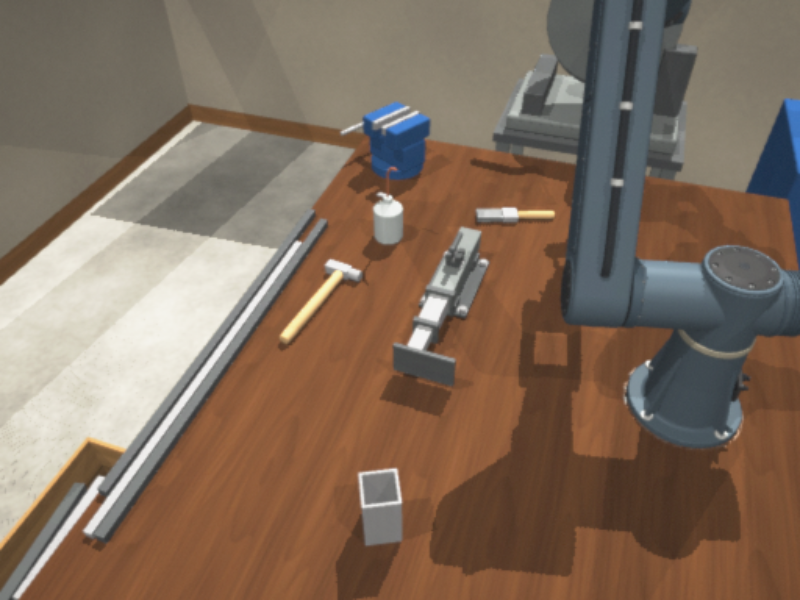

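The top view shows the stop with its plate at about (349,353), the mouth collar at (428,343), the T-handle at (467,343) and the rear end at (525,343). The offcut at (212,369) is in line beyond the plate, and the oil can (522,257), hammer (400,238) and brush (595,375) are well clear. Next I measure from depth.

Run:
```python
from h import *
P=np.load("top.npy")
S=np.load("side.npy")
def box(P,u0,u1,v0,v1):
    Q=P[int(v0*.64):int(v1*.64),int(u0*.64):int(u1*.64)].reshape(-1,3); return Q[~np.isnan(Q[:,0])]
Q=box(P,330,540,310,390)
print("z hist",np.histogram(Q[:,2],bins=np.arange(-.01,.16,.01)))
T=box(P,425,530,325,362); T=T[(T[:,2]>.068)&(T[:,2]<.088)]
print("tube",len(T),T.min(0),T.max(0),T.mean(0))
# axis from binned midpoints along y over tubes
A=Q[(Q[:,2]>.055)&(Q[:,2]<.09)]
ys=np.arange(A[:,1].min(),A[:,1].max(),.01)
for y in ys:
    B=A[abs(A[:,1]-y)<.005]
    if len(B)>3: print(round(y,3),len(B),np.round([B[:,0].min(),B[:,0].max(),(B[:,0].min()+B[:,0].max())/2,np.median(B[:,2])],4))
H=Q[Q[:,2]>.125]; print("handle",len(H),H.min(0),H.max(0),H.mean(0)); 
c=H[:,:2]-H[:,:2].mean(0); w,v=np.linalg.eigh(c.T@c); print(v[:,1])
Q=box(S,380,500,220,390)
H=Q[Q[:,2]>.122]; print("handle side",len(H),H.min(0),H.max(0),H.mean(0))
# plate outer face in side view
F=box(S,398,455,352,378); F=F[(F[:,2]>.02)&(F[:,2]<.08)]
print("face",len(F),F.min(0),F.max(0),F.mean(0)); 
c=F-F.mean(0); w,v=np.linalg.eigh(c.T@c); print(w,v[:,0])
O=box(P,180,240,340,395); O=O[O[:,2]>.1]; print("offcut",O.min(0),O.max(0))
O=box(P,495,550,230,280); O=O[O[:,2]>.1]; print("can",O.min(0),O.max(0))
O=box(P,340,460,220,265); O=O[O[:,2]>.015]; print("hammer",O.min(0),O.max(0))
O=box(P,570,620,330,415); O=O[O[:,2]>.012]; print("brush",O.min(0),O.max(0))
```

```text
z hist (array([2003, 2850,  306,   29,   16,   58,   26,  194,  740,  443,   15,
         34,   33,    0,   20,   35]), array([-0.01,  0.  ,  0.01,  0.02,  0.03,  0.04,  0.05,  0.06,  0.07,
        0.08,  0.09,  0.1 ,  0.11,  0.12,  0.13,  0.14,  0.15]))
tube 771 [ 0.47728026 -0.30372844  0.06838212] [ 0.53854203 -0.07018382  0.08776928] [ 0.50420886 -0.18661609  0.0790715 ]
-0.304 16 [0.4781 0.5263 0.5022 0.079 ]
-0.294 37 [0.4778 0.526  0.5019 0.0778]
-0.284 41 [0.4766 0.5265 0.5016 0.079 ]
-0.274 34 [0.4785 0.5268 0.5027 0.0786]
-0.264 39 [0.4791 0.5272 0.5032 0.08  ]
-0.254 39 [0.4799 0.5271 0.5035 0.0795]
-0.244 39 [0.4792 0.5281 0.5037 0.079 ]
-0.234 40 [0.4798 0.5274 0.5036 0.0792]
-0.224 36 [0.4801 0.5274 0.5038 0.0792]
-0.214 36 [0.4805 0.5286 0.5046 0.0789]
-0.204 30 [0.4803 0.5283 0.5043 0.0799]
-0.194 20 [0.481  0.5289 0.505  0.0788]
-0.184 12 [0.481  0.5301 0.5056 0.0817]
-0.174 12 [0.4811 0.5297 0.5054 0.0785]
-0.164 12 [0.4816 0.5294 0.5055 0.079 ]
-0.154 23 [0.4817 0.5303 0.506  0.0808]
-0.144 39 [0.4816 0.5295 0.5056 0.0792]
-0.134 41 [0.4823 0.5302 0.5062 0.0783]
-0
[... 1029 characters left out ...]
38] [ 0.50476452 -0.17223328  0.14140075]
[0.02312243 0.99973264]
handle side 57 [ 0.49969614 -0.20313604  0.13141271] [ 0.51213043 -0.13542155  0.14549521] [ 0.50526121 -0.16832208  0.13957809]
face 426 [0.42702881 0.10597997 0.02004026] [0.54417097 0.11827797 0.07995664] [0.48807827 0.1127406  0.05236041]
[0.00127738 0.10306913 0.46153745] [-0.02861699 -0.99958414  0.00355205]
offcut [0.42133431 0.38593181 0.10094043] [0.49874192 0.46340634 0.1285313 ]
can [ 0.68176595 -0.33381263  0.10014174] [ 0.74303361 -0.27882114  0.21623683]
hammer [ 0.71497742 -0.14905557  0.01503792] [0.80592032 0.11060787 0.0387981 ]
brush [ 0.33481786 -0.52192245  0.01200681] [ 0.52416332 -0.43279318  0.03031636]
```

Request:
arm_command:
  plan:
    - [-1,0,0,-0.164,0,0,0]
    - [-1,0,0,-0.164,0,0,0]
    - [-1,0,0,-0.164,0,0,0]
    - [-1,0,0,-0.164,0,0,0]
    - [-1,0,0,-0.164,0,0,0]
    - [-1,0,0,-0.164,0,0,0]
    - [-0.5,0,0,-0.164,0,0,0]
    - [0,0,0,0,0,0,0]
  grip_force: 30

```text
time: 1.1
position: [0.2418, -0.5717, 0.2485]
tool_rot: [0.0, 0.708, 0.009, 0.706]
ft_force: [0.5, 0.6, -0.3]
grip_width: 0.015
```

```bash
python3 -c "
from h import *
st()"
```

```text
t 1.1 p [ 0.2418 -0.5717  0.2485] 
 [[-0.003 -0.012  1.   ]
 [ 0.013  1.     0.012]
 [-1.     0.013 -0.003]] 
F [ 0.5  0.6 -0.3] w 0.01504965370729575 q [-1.35   0.469  1.359  0.     1.327 -1.363]
```

Request:
arm_command:
  plan:
    - [0,5.7,1.9,0.04,0,-0.013,0]
    - [0,5.7,1.9,0,0,0,0]
    - [0,5.7,1.9,0,0,0,0]
    - [0,5.7,1.9,0,0,0,0]
    - [0,5.7,1.9,0,0,0,0]
    - [0,5.7,1.9,0,0,0,0]
    - [0,5.7,1.9,0,0,0,0]
    - [0,5.7,1.9,0,0,0,0]
    - [0,5.7,1.9,0,0,0,0]
    - [0,5.7,1.9,0,0,0,0]
    - [0,5.7,1.9,0,0,0,0]
    - [0,5.7,1.9,0,0,0,0]

```text
time: 2.6
position: [0.5061, 0.1181, 0.2442]
tool_rot: [0.028, 0.708, -0.027, 0.705]
ft_force: [0.6, -0.6, 0.4]
grip_width: 0.0007
```

```bash
python3 -c "
from h import *
st()"
```

```text
t 2.6 p [0.5061 0.1181 0.2442] 
 [[-0.003  0.078  0.997]
 [ 0.002  0.997 -0.078]
 [-1.     0.002 -0.003]] 
F [ 0.6 -0.6  0.4] w 0.0007193073893498123 q [0.013 0.319 1.621 0.002 1.204 0.09 ]
```

Request:
arm_command:
  plan:
    - [0,2.6,0.5,-0.05,0,0,0]
    - [0,2.6,0.5,0,0,0,0]
    - [2,0,0,0,0,0,0]
    - [4,0,0,0,0,0,0]
    - [4,0,0,0,0,0,0]
    - [4,0,0,0,0,0,0]
    - [3,0,0,0,0,0,0]
    - [1,0,0,0,0,0,0]
    - [0,0,0,0,0,0,0]

```text
time: 3.72
position: [0.5187, 0.1778, 0.0563]
tool_rot: [0.016, 0.709, -0.014, 0.705]
ft_force: [-0.5, 0.4, 0.0]
grip_width: 0.0003
```

```bash
python3 -c "
from h import *
st()
im,d,P=cam('side'); cv2.imwrite('pics/c.png',cv2.resize(im[130:270,200:340],(560,560)))"
```

```text
t 3.73 p [0.5187 0.1778 0.0563] 
 [[-0.004  0.043  0.999]
 [ 0.003  0.999 -0.043]
 [-1.     0.002 -0.005]] 
F [-0.5  0.4  0. ] w 0.0003388845777835682 q [0.124 0.618 1.735 0.004 0.793 0.165]
```

View pics/c.png

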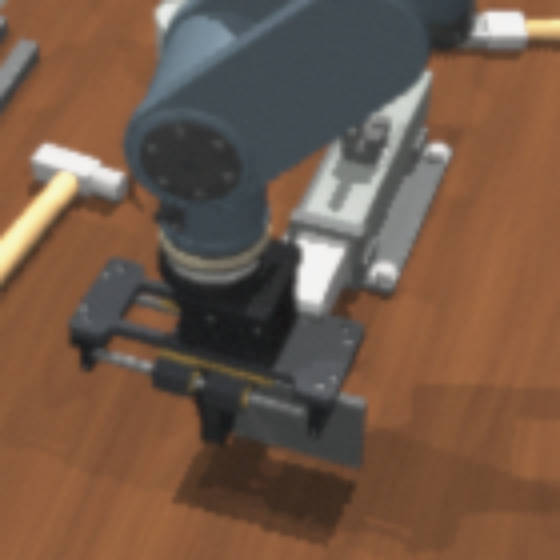

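Request:
arm_command:
  plan:
    - [0.6,-2,-0.4,-0.015,0,0,0]
    - [0,-2,0,0,0,0,0]
    - [0,-0.8,0,0,0,0,0]
    - [0,-0.8,0,0,0,0,0]
    - [0,-0.8,0,0,0,0,0]
    - [0,-0.8,0,0,0,0,0]

```text
time: 4.53
position: [0.518, 0.1055, 0.0565]
tool_rot: [0.011, 0.703, -0.008, 0.711]
ft_force: [-0.0, -0.0, 0.6]
grip_width: 0.0005
```

```bash
python3 -c "
from h import *
st()"
```

```text
t 4.53 p [0.518  0.1055 0.0565] 
 [[ 0.01   0.028  1.   ]
 [ 0.004  1.    -0.028]
 [-1.     0.004  0.01 ]] 
F [-0.  -0.   0.6] w 0.0005470799925315784 q [-0.013  0.595  1.797  0.006  0.74   0.01 ]
```

```bash
cat >> h.py <<'E'
def plate():
    _,_,P=cam('side'); Q=P.reshape(-1,3)
    # exposed -x wing of the plate
    F=Q[(Q[:,0]>.425)&(Q[:,0]<.47)&(Q[:,2]>.025)&(Q[:,2]<.075)&(Q[:,1]>-.1)&(Q[:,1]<.16)]
    m=np.median(F,0); print('plate wing face',len(F),np.round(m,4),'-> on axis y',round(m[1]-.0275*(.513-m[0]),4))
E
python3 -c "
from h import *
plate();plate();st()"
```

```text
plate wing face 150 [0.4489 0.1136 0.0495] -> on axis y 0.1119
plate wing face 157 [0.4481 0.1139 0.051 ] -> on axis y 0.1121
t 4.62 p [0.5179 0.1051 0.0564] 
 [[ 0.01   0.029  1.   ]
 [ 0.004  1.    -0.029]
 [-1.     0.004  0.01 ]] 
F [-0.5  0.1  0.1] w 0.00024436417084821205 q [-0.014  0.595  1.797  0.006  0.74   0.01 ]
```

```bash
python3 -c "
from h import *
im,d,P=cam('side'); a=cv2.resize(im[150:270,220:320],(480,576))
im,d,P=cam('top'); b=cv2.resize(im[180:260,200:244],(316,576))
cv2.imwrite('pics/d.png',np.hstack([a,b]))"
```

```text
(no output)
```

View pics/d.png

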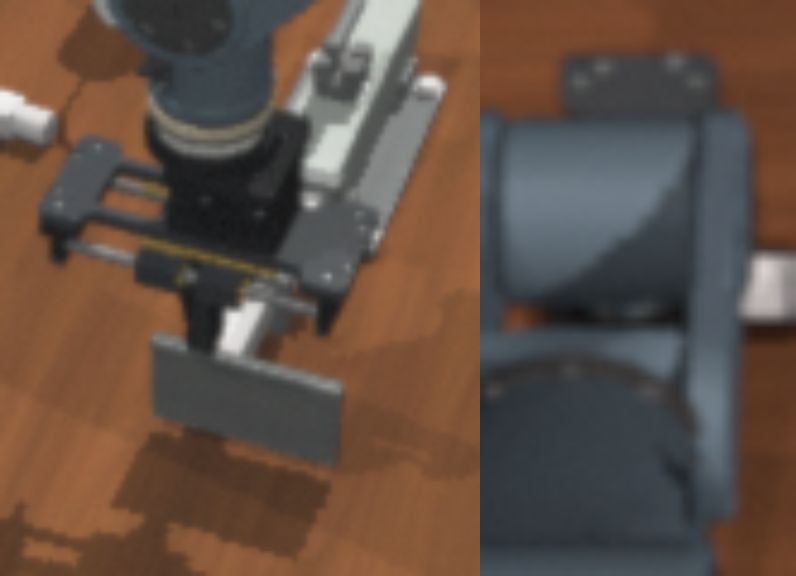

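The fingers hide nothing of the plate here: they look to be above or behind it at (205,335), with the plate unmoved and no force. That disagrees with the TCP height of 0.056, so I'm checking the gripper's real height from depth.

```bash
python3 -c "
from h import *
im,d,P=cam('side')
for (u,v) in [(205,345),(205,330),(205,320),(205,310),(205,300),(200,265),(230,285),(300,265),(60,170),(340,240),(300,420),(240,335),(215,390)]:
    r,c=int(150+v*120/576),int(220+u*100/480); print((u,v),np.round(P[r,c],3))
im,d,T=cam('top'); Q=T.reshape(-1,3)
B=Q[(Q[:,0]>.55)&(Q[:,0]<.64)&(Q[:,1]>.05)&(Q[:,1]<.16)&(Q[:,2]>.03)]; print(B.min(0),B.max(0),np.median(B,0))
c=optics.camera_info('side'); o=robot.get_obs()
rm=R.from_quat(c['rotation']).as_matrix()
p=rm.T@(np.array(o['position'])-c['position']); uv=c['mtx']@p/p[2]; print('tcp px crop',(uv[0]-220)*4.8,(uv[1]-150)*4.8); st()"
```

```text
(205, 345) [0.515 0.118 0.103]
(205, 330) [0.517 0.114 0.111]
(205, 320) [0.517 0.113 0.119]
(205, 310) [0.517 0.114 0.129]
(205, 300) [0.507 0.143 0.169]
(200, 265) [0.523 0.104 0.154]
(230, 285) [0.493 0.142 0.184]
(300, 265) [0.454 0.13  0.202]
(60, 170) [ 0.702 -0.103 -0.   ]
(340, 240) [0.438 0.106 0.203]
(300, 420) [0.453 0.114 0.05 ]
(240, 335) [0.504 0.072 0.068]
(215, 390) [0.509 0.117 0.059]
[0.55016366 0.05209202 0.19517881] [0.60937924 0.15801187 0.41800494] [0.59380614 0.10361492 0.20501196]
tcp px crop 203.3693634979053 376.4454672115062
t 4.83 p [0.5177 0.1059 0.0562] 
 [[ 0.01   0.028  1.   ]
 [ 0.004  1.    -0.028]
 [-1.     0.004  0.009]] 
F [0.6 0.9 0.2] w 0.0003231886550928914 q [-0.012  0.595  1.797  0.006  0.74   0.011]
```

```bash
python3 -c "
from h import *
c=optics.camera_info('side'); rm=R.from_quat(c['rotation']).as_matrix()
def pr(p):
    p=rm.T@(np.array(p)-c['position']); uv=c['mtx']@p/p[2]; return uv[:2]
print('c.png px of TCP',(pr([.5187,.1778,.0563])-[200,130])*4)
print('c.png px of TCP +30mm',(pr([.5187,.1778,.0863])-[200,130])*4)
print('d px TCP +30mm',(pr([.5177,.1059,.0862])-[220,150])*4.8)
print('d px plate top front edge',(pr([.513,.112,.085])-[220,150])*4.8, 'z=.068 tube top',(pr([.513,.1,.068])-[220,150])*4.8)
P=np.load('top.npy'); Q=P.reshape(-1,3); F=Q[(Q[:,0]>.43)&(Q[:,0]<.545)&(Q[:,1]>.09)&(Q[:,1]<.14)&(Q[:,2]>.075)]
print('plate top from top cam',np.percentile(F,[2,50,98],axis=0))
"
```

```text
c.png px of TCP [217.48322286 463.15274898]
c.png px of TCP +30mm [217.15186439 436.64433741]
d px TCP +30mm [203.69463724 344.50777316]
d px plate top front edge [207.77110597 354.47130942] z=.068 tube top [213.52149074 359.1622229 ]
plate top from top cam [[0.43134389 0.10295318 0.07557961]
 [0.48491685 0.10985266 0.08529189]
 [0.54271174 0.11512921 0.09360956]]
```

Request:
arm_command:
  plan:
    - [-0.5,2,0,0,0,0,0]
    - [0,2.5,0,0,0.01,0,0]
    - [1.5,0,0,0,0,0,0]
    - [1.5,0,0,0,0,0,0]
    - [0,0,0,0,0,0,0]

```text
time: 5.45
position: [0.5177, 0.1519, 0.0286]
tool_rot: [0.011, 0.708, -0.008, 0.706]
ft_force: [1.0, -0.9, 0.3]
grip_width: 0.0005
```

```bash
python3 -c "
from h import *
st()
im,d,P=cam('side'); Q=P.reshape(-1,3)
y=robot.get_obs()['position'][1]
F=Q[(abs(Q[:,0]-.517)<.02)&(Q[:,1]>y-.02)&(Q[:,1]<y+.03)&(Q[:,2]>.012)&(Q[:,2]<.2)]
for z in np.arange(.01,.2,.01):
  B=F[abs(F[:,2]-z)<.005]; print(round(z,2),len(B),np.round(np.median(B,0),3) if len(B) else '')
cv2.imwrite('pics/e.png',cv2.resize(im[150:270,220:320],(480,576)))"
```

```text
t 5.45 p [0.5177 0.1519 0.0286] 
 [[-0.003  0.027  1.   ]
 [ 0.004  1.    -0.027]
 [-1.     0.004 -0.003]] 
F [ 1.  -0.9  0.3] w 0.0005034770951560595 q [0.076 0.657 1.772 0.006 0.715 0.098]
0.01 0 
0.02 0 
0.03 0 
0.04 0 
0.05 0 
0.06 4 [0.522 0.158 0.063]
0.07 15 [0.513 0.16  0.07 ]
0.08 18 [0.517 0.16  0.081]
0.09 15 [0.52 0.16 0.09]
0.1 19 [0.519 0.161 0.101]
0.11 8 [0.528 0.161 0.111]
0.12 2 [0.526 0.162 0.119]
0.13 2 [0.524 0.155 0.132]
0.14 3 [0.524 0.164 0.139]
0.15 10 [0.521 0.178 0.153]
0.16 42 [0.514 0.176 0.159]
0.17 32 [0.517 0.176 0.171]
0.18 34 [0.516 0.176 0.18 ]
0.19 33 [0.514 0.175 0.19 ]
```

View pics/e.png

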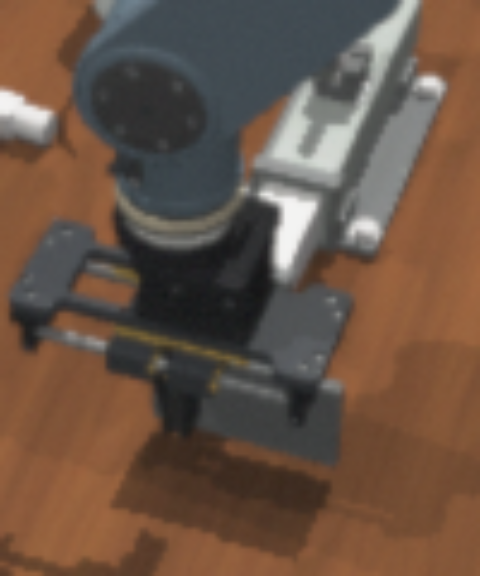

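Request:
arm_command:
  plan:
    - [1,0,-0.4,0,0,0,0]
    - [0,-1.5,0,0,0,0,0]
    - [0,-0.7,0,0,0,0,0]
    - [0,-0.7,0,0,0,0,0]
    - [0,-0.7,0,0,0,0,0]

```text
time: 6.12
position: [0.5128, 0.115, 0.0186]
tool_rot: [0.014, 0.708, -0.009, 0.706]
ft_force: [0.0, 7.3, -2.6]
grip_width: 0.0006
```

```bash
python3 -c "
from h import *
st();plate()"
```

```text
t 6.12 p [0.5128 0.115  0.0186] 
 [[-0.002  0.033  0.999]
 [ 0.008  0.999 -0.033]
 [-1.     0.008 -0.002]] 
F [ 0.   7.3 -2.6] w 0.0006281868320108636 q [0.002 0.663 1.814 0.013 0.666 0.024]
plate wing face 151 [0.4471 0.1043 0.0492] -> on axis y 0.1025
```

Request:
arm_command:
  plan:
    - [0,-0.8,0,-0.005,0,-0.006,0]
    - [0,-0.8,0,0,0,0,0]
    - [0,-0.8,0,0,0,0,0]
    - [0,-0.8,0,0,0,0,0]
    - [0,-0.8,0,0,0,0,0]
    - [0,-0.8,0,0,0,0,0]

```text
time: 6.92
position: [0.5118, 0.0733, 0.0186]
tool_rot: [0.019, 0.706, -0.007, 0.708]
ft_force: [-0.1, 8.4, -1.7]
grip_width: 0.0006
```

```bash
python3 -c "
from h import *
st();plate()"
```

```text
t 6.92 p [0.5118 0.0733 0.0186] 
 [[ 0.002  0.038  0.999]
 [ 0.017  0.999 -0.038]
 [-1.     0.017  0.001]] 
F [-0.1  8.4 -1.7] w 0.0005958241560047204 q [-0.086  0.656  1.839  0.028  0.647 -0.071]
plate wing face 152 [0.448  0.0619 0.0503] -> on axis y 0.0601
```

Request:
arm_command:
  plan:
    - [0,-0.6,0,-0.01,0,-0.015,0]
    - [0,-0.6,0,0,0,0,0]
    - [0,-0.5,0,0,0,0,0]
    - [0,-0.5,0,0,0,0,0]

```text
time: 7.48
position: [0.5113, 0.0549, 0.0186]
tool_rot: [0.016, 0.706, -0.008, 0.708]
ft_force: [1.2, 7.8, -1.5]
grip_width: 0.0004
```

Request:
arm_command:
  plan:
    - [0,-0.4,0,0,0,0,0]
    - [0,-0.4,0,0,0,0,0]

```text
time: 7.72
position: [0.5112, 0.0492, 0.0187]
tool_rot: [0.019, 0.705, -0.008, 0.708]
ft_force: [3.3, 14.8, -1.3]
grip_width: 0.0003
```

Request:
arm_command:
  plan:
    - [0,-0.4,0,0,0,0,0]
    - [0,-0.4,0,0,0,0,0]

```text
time: 7.98
position: [0.5114, 0.0497, 0.0188]
tool_rot: [0.027, 0.705, -0.006, 0.709]
ft_force: [3.7, 22.8, -2.9]
grip_width: 0.0006
```

```bash
python3 -c "
from h import *
st();plate()
im,d,P=cam('side'); cv2.imwrite('pics/f.png',cv2.resize(im[130:250,220:320],(480,576)))"
```

```text
t 7.97 p [0.5114 0.0497 0.0188] 
 [[ 0.007  0.048  0.999]
 [ 0.03   0.998 -0.048]
 [-1.     0.03   0.005]] 
F [ 3.7 22.8 -2.9] w 0.0005773140700186471 q [-0.141  0.652  1.852  0.051  0.636 -0.135]
plate wing face 154 [0.4469 0.0379 0.0514] -> on axis y 0.0361
```

Request:
arm_command:
  plan:
    - [0,1.5,0,-0.02,0.007,-0.03,0]
    - [-1,2,0,0,0,0,0]
    - [-5,0,0,0,0,0,0]
    - [-5,0,0,0,0,0,4]
    - [-5,0,0,0,0,0,5]
    - [0,-4,0,0,0,0,5]
    - [0,-5,0,0,0,0,5]
    - [0,-5,0,0,0,0,5]
    - [0,-5,0,0,0,0,5]
    - [0,-4,0,0,0,0,5]
    - [0,-2,0,0,0,0,5]
    - [0,0,0,0,0,0,5]

```text
time: 9.57
position: [0.5082, -0.1765, 0.1902]
tool_rot: [0.007, 0.703, -0.012, 0.711]
ft_force: [0.4, 0.3, -1.1]
grip_width: 0.0496
```

```bash
python3 -c "
from h import *
st()
o=robot.get_obs(); x,y=o['position'][:2]
im,d,P=cam('side'); Q=P.reshape(-1,3)
F=Q[(abs(Q[:,0]-x)<.06)&(abs(Q[:,1]-y)<.045)&(Q[:,2]>.1)&(Q[:,2]<.27)]
for z in np.arange(.11,.27,.01):
  B=F[abs(F[:,2]-z)<.005]; print(round(z,2),len(B),np.round(np.r_[np.median(B,0),B[:,0].min(),B[:,0].max()],3) if len(B) else '')
plate()
cv2.imwrite('pics/g.png',cv2.resize(im[80:220,230:350],(480,560)))"
```

```text
t 9.57 p [ 0.5082 -0.1765  0.1902] 
 [[ 0.012  0.027  1.   ]
 [-0.007  1.    -0.027]
 [-1.    -0.006  0.012]] 
F [ 0.4  0.3 -1.1] w 0.04958275710237756 q [-0.542  0.402  1.659  0.     1.068 -0.515]
0.11 42 [ 0.501 -0.169  0.108  0.489  0.524]
0.12 1 [ 0.504 -0.175  0.116  0.504  0.504]
0.13 8 [ 0.503 -0.147  0.132  0.501  0.51 ]
0.14 48 [ 0.506 -0.17   0.14   0.499  0.512]
0.15 1 [ 0.509 -0.146  0.145  0.509  0.509]
0.16 0 
0.17 0 
0.18 0 
0.19 0 
0.2 0 
0.21 0 
0.22 0 
0.23 24 [ 0.534 -0.169  0.23   0.475  0.542]
0.24 24 [ 0.483 -0.168  0.24   0.474  0.543]
0.25 19 [ 0.534 -0.168  0.25   0.474  0.543]
0.26 22 [ 0.507 -0.167  0.259  0.471  0.543]
0.27 16 [ 0.533 -0.167  0.267  0.471  0.547]
plate wing face 157 [0.4461 0.0382 0.0507] -> on axis y 0.0364
```

View pics/g.png

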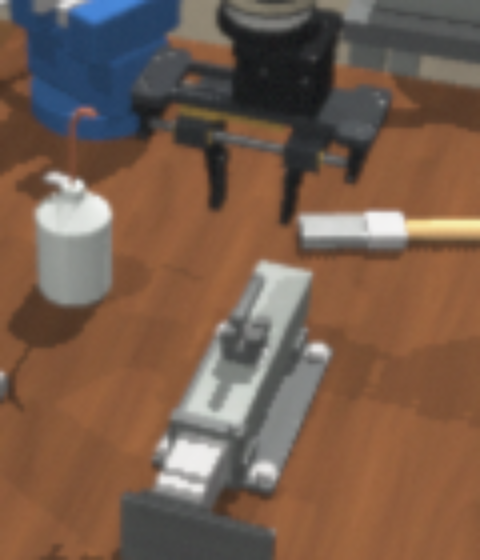

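Side crop: the open fingers (215,205) and (290,215) hang centred over the T-handle (245,335), with the tips near z 0.22 while the state says 0.19. Cameras and contact agree, so I take an offset of about +0.03 m. I descend in two stages.

Request:
arm_command:
  plan:
    - [0,0.65,-0.3,0,0.012,0.006,5]
    - [2,0,0,0,0,0,5]
    - [2,0,0,0,0,0,5]
    - [2,0,0,0,0,0,5]
    - [1.5,0,0,0,0,0,5]
    - [0.5,0,0,0,0,0,5]
    - [0,0,0,0,0,0,5]

```text
time: 10.55
position: [0.505, -0.1586, 0.1089]
tool_rot: [0.006, 0.708, -0.004, 0.706]
ft_force: [-0.3, 0.6, 0.7]
grip_width: 0.0501
```

```bash
python3 -c "
from h import *
st()
o=robot.get_obs(); x,y=o['position'][:2]
im,d,P=cam('side'); Q=P.reshape(-1,3)
F=Q[(abs(Q[:,0]-x)>.018)&(abs(Q[:,0]-x)<.05)&(abs(Q[:,1]-y)<.03)&(Q[:,2]>.085)&(Q[:,2]<.2)]
for z in np.arange(.09,.2,.005):
  B=F[abs(F[:,2]-z)<.0025]; print(round(z,3),len(B),np.round(np.r_[np.median(B,0),B[:,0].min(),B[:,0].max()],3) if len(B) else '')
cv2.imwrite('pics/h.png',cv2.resize(im[110:200,250:330],(560,630)[:2])[:600])"
```

```text
t 10.55 p [ 0.505  -0.1586  0.1089] 
 [[-0.003  0.015  1.   ]
 [ 0.003  1.    -0.015]
 [-1.     0.003 -0.003]] 
F [-0.3  0.6  0.7] w 0.050059901750415865 q [-0.517  0.514  1.746  0.002  0.886 -0.503]
0.09 1 [ 0.523 -0.157  0.089  0.523  0.523]
0.095 1 [ 0.524 -0.159  0.096  0.524  0.524]
0.1 1 [ 0.524 -0.157  0.102  0.524  0.524]
0.105 1 [ 0.524 -0.158  0.107  0.524  0.524]
0.11 0 
0.115 0 
0.12 0 
0.125 0 
0.13 0 
0.135 0 
0.14 1 [ 0.538 -0.153  0.141  0.538  0.538]
0.145 5 [ 0.475 -0.151  0.145  0.472  0.534]
0.15 10 [ 0.532 -0.151  0.15   0.472  0.537]
0.155 8 [ 0.477 -0.15   0.155  0.472  0.538]
0.16 11 [ 0.479 -0.152  0.16   0.472  0.535]
0.165 8 [ 0.532 -0.152  0.164  0.471  0.539]
0.17 9 [ 0.532 -0.151  0.17   0.473  0.542]
0.175 9 [ 0.478 -0.15   0.174  0.47   0.534]
0.18 12 [ 0.532 -0.149  0.18   0.471  0.542]
0.185 14 [ 0.531 -0.151  0.185  0.469  0.543]
0.19 15 [ 0.535 -0.152  0.19   0.466  0.546]
0.195 11 [ 0.531 -0.151  0.195  0.468  0.543]
0.2 4 [ 0.538 -0.15   0.199  0.535  0.545]
```

View pics/h.png

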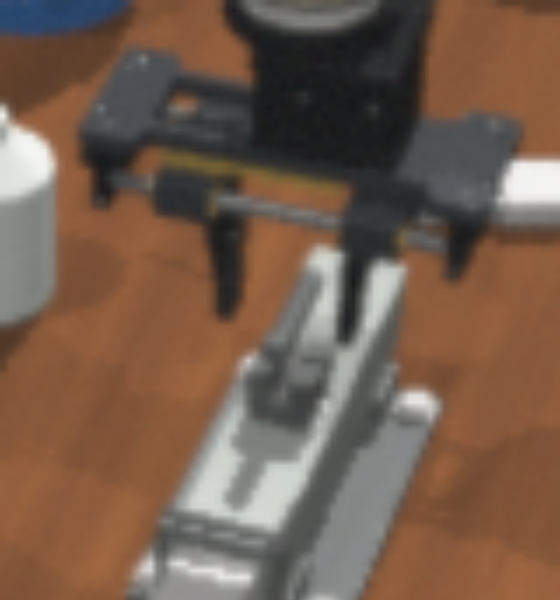

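Request:
arm_command:
  plan:
    - [0,-1.1,0,0.012,0,0,5]
    - [0,0,0,0,0,0,5]
    - [1.2,0,0,0,0,0,5]
    - [0.9,0,0,0,0,0,5]
    - [0,0,0,0,0,0,5]

```text
time: 11.22
position: [0.5058, -0.1716, 0.0881]
tool_rot: [0.011, 0.707, -0.01, 0.707]
ft_force: [-1.2, -0.4, 0.6]
grip_width: 0.0497
```

```bash
python3 -c "
from h import *
st()"
```

```text
t 11.22 p [ 0.5058 -0.1716  0.0881] 
 [[ 0.     0.029  1.   ]
 [ 0.001  1.    -0.029]
 [-1.     0.001  0.   ]] 
F [-1.2 -0.4  0.6] w 0.04974096656902236 q [-0.537  0.551  1.753  0.002  0.838 -0.51 ]
```

Request:
arm_command:
  plan:
    - [0,0,0,0,0,0,2]
    - [0,0,0,0,0,0,0.5]
    - [0,0,0,0,0,0,0.5]
    - [0,0,0,0,0,0,0.5]
    - [0,0,0,0,0,0,0.5]
    - [0,0,0,0,0,0,0.5]
  grip_force: 45

```text
time: 11.98
position: [0.5062, -0.1714, 0.0883]
tool_rot: [0.01, 0.707, -0.01, 0.707]
ft_force: [-0.7, 0.3, -1.4]
grip_width: 0.0118
```

Request:
arm_command:
  plan:
    - [-0.6,0,0,0,0,0,0.5]
    - [-0.6,0,0,0,0,0,0.5]
    - [-0.5,0,0,0,0,0,0.5]
    - [-0.2,0,0,0,0,0,0.5]

```text
time: 12.48
position: [0.5061, -0.1713, 0.1057]
tool_rot: [0.011, 0.707, -0.009, 0.707]
ft_force: [2.2, -1.0, -11.8]
grip_width: 0.0115
```

```bash
python3 -c "
from h import *
st()"
```

```text
t 12.47 p [ 0.5061 -0.1713  0.1057] 
 [[ 0.     0.029  1.   ]
 [ 0.002  1.    -0.029]
 [-1.     0.002  0.   ]] 
F [  2.2  -1.  -11.8] w 0.011514569876160799 q [-0.537  0.523  1.739  0.003  0.881 -0.51 ]
```

Request:
arm_command:
  plan:
    - [-0.2,0,0,0,0,0,0.5]
    - [0,0,0,0.1,0,0,0.5]
    - [0,0,0,0.15,0,0,0.5]
    - [0,0,0,0.15,0,0,0.5]

```text
time: 12.98
position: [0.5069, -0.1715, 0.1073]
tool_rot: [0.156, 0.689, -0.154, 0.69]
ft_force: [3.0, -1.6, -12.1]
grip_width: 0.0116
```

```bash
python3 -c "
from h import *
st(); print(robot.get_obs()['moment'])"
```

```text
t 12.97 p [ 0.5069 -0.1715  0.1073] 
 [[ 0.002  0.427  0.904]
 [ 0.002  0.904 -0.427]
 [-1.     0.002  0.001]] 
F [  3.   -1.6 -12.1] w 0.01155790048184472 q [-0.537  0.521  1.737  0.003  0.883 -0.098]
[-0.27176161 -0.63506953 -0.04278619]
```

Request:
arm_command:
  plan:
    - [0,0,-0.1,0.15,0,0,0.5]
    - [0,0,0,0.15,0,0,0.5]
    - [0,0,0,0.15,0,0,0.5]
    - [0,0,0,0.15,0,0,0.5]
    - [0,0,0,0.15,0,0,0.5]
    - [0,0,0,0.15,0,0,0.5]

```text
time: 13.72
position: [0.5079, -0.1729, 0.1068]
tool_rot: [0.449, 0.546, -0.447, 0.549]
ft_force: [2.2, -1.7, -10.9]
grip_width: 0.0114
```

```bash
python3 -c "
from h import *
st(); print(robot.get_obs()['moment'])"
```

```text
t 13.72 p [ 0.5079 -0.1729  0.1068] 
 [[ 0.005  0.98   0.198]
 [-0.001  0.198 -0.98 ]
 [-1.     0.005  0.002]] 
F [  2.2  -1.7 -10.9] w 0.01136192132147074 q [-0.538  0.521  1.737  0.002  0.878  0.833]
[-0.2983003  -0.46502983 -0.03558831]
```

Request:
arm_command:
  plan:
    - [0,-0.1,0,0.12,0,0,0.5]
    - [0,0,0,0.08,0,0,0.5]
    - [0,0,0,0,0,0,0.5]

```text
time: 14.1
position: [0.508, -0.1733, 0.1066]
tool_rot: [0.504, 0.496, -0.5, 0.5]
ft_force: [3.2, -0.9, -11.9]
grip_width: 0.0114
```

```bash
python3 -c "
from h import *
st(); print(robot.get_obs()['moment'])"
```

```text
t 14.1 p [ 0.508  -0.1733  0.1066] 
 [[ 0.007  1.    -0.008]
 [-0.001 -0.008 -1.   ]
 [-1.     0.007  0.001]] 
F [  3.2  -0.9 -11.9] w 0.011440937004815748 q [-0.539  0.521  1.739  0.004  0.875  1.038]
[-0.15417997 -0.44558292  0.05264555]
```

Request:
arm_command:
  plan:
    - [0.3,0,0,0.015,0,0,0.5]
    - [0.3,0,0,0,0,0,0.5]
    - [0.2,0,0,0,0,0,0.5]
    - [0.1,0,0,0,0,0,0.5]

```text
time: 14.6
position: [0.5083, -0.1734, 0.0996]
tool_rot: [0.507, 0.492, -0.504, 0.497]
ft_force: [-0.4, 0.3, 1.3]
grip_width: 0.0114
```

```bash
python3 -c "
from h import *
st(); print(robot.get_obs()['moment'])"
```

```text
t 14.6 p [ 0.5083 -0.1734  0.0996] 
 [[ 0.008  1.    -0.021]
 [-0.002 -0.021 -1.   ]
 [-1.     0.008  0.002]] 
F [-0.4  0.3  1.3] w 0.011435157146672504 q [-0.539  0.532  1.744  0.003  0.857  1.051]
[ 0.0958437   0.1939069  -0.02434744]
```

Request:
arm_command:
  plan:
    - [0,0,0,0,0,0,2]
    - [0,0,0,0,0,0,5]
    - [0,0,0,0,0,0,5]
    - [-1,0,0,0,0,0,5]
    - [-3,0,0,0,0,0,5]
    - [-4,0,0,0,0,0,5]
    - [-3,0,0,0,0,0,5]
    - [0,0,0,0,0,0,2]

```text
time: 15.6
position: [0.5073, -0.1732, 0.216]
tool_rot: [0.507, 0.492, -0.504, 0.498]
ft_force: [-0.4, -0.8, -0.1]
grip_width: 0.0453
```

```bash
cat >> h.py <<'E'
def handle():
    _,_,P=cam('side'); Q=P.reshape(-1,3)
    H=Q[(abs(Q[:,0]-.505)<.045)&(abs(Q[:,1]+.17)<.045)&(Q[:,2]>.128)&(Q[:,2]<.175)]
    c=H[:,:2]-H[:,:2].mean(0); w,v=np.linalg.eigh(c.T@c); print('handle',len(H),np.round(H.mean(0),4),'top z',np.round(np.percentile(H[:,2],[50,90]),4),'bar dir',np.round(v[:,1],3), np.round([H.min(0),H.max(0)],3))
E
python3 -c "
from h import *
st();handle();plate()"
```

```text
t 15.6 p [ 0.5073 -0.1732  0.216 ] 
 [[ 0.009  1.    -0.021]
 [-0.003 -0.021 -1.   ]
 [-1.     0.009  0.002]] 
F [-0.4 -0.8 -0.1] w 0.04531163643505256 q [-0.539  0.369  1.629  0.003  1.134  1.051]
handle 90 [ 0.5054 -0.1709  0.1481] top z [0.1494 0.154 ] bar dir [-1.     0.015] [[ 0.474 -0.181  0.13 ]
 [ 0.537 -0.165  0.156]]
plate wing face 152 [0.4474 0.0384 0.0506] -> on axis y 0.0366
```

Request:
arm_command:
  plan:
    - [0,0,-4.5,0,0,0,0]
    - [0,0,-5.5,0,0,0,0]
    - [0,0,-5.5,0,0,0,0]
    - [0,0,-5.5,0,0,0,0]
    - [0,0,-4.5,0,0,0,0]
    - [0,0,-1.5,-0.17,0,0,0]
    - [0,0,0,-0.17,0,0,0]
    - [0,0,0,-0.17,0,0,0]
    - [0,0,0,-0.17,0,0,0]
    - [0,0,0,-0.17,0,0,0]
    - [0,0,0,-0.17,0,0,0]
    - [0,0,0,-0.17,0,0,0]

```text
time: 17.2
position: [0.4968, 0.1072, 0.1928]
tool_rot: [0.127, 0.709, -0.129, 0.681]
ft_force: [-0.8, -0.0, -0.7]
grip_width: 0.0001
```

```bash
python3 -c "
from h import *
st()"
```

```text
t 17.2 p [0.4968 0.1072 0.1928] 
 [[-0.039  0.355  0.934]
 [ 0.004  0.935 -0.355]
 [-0.999 -0.01  -0.038]] 
F [-0.8 -0.  -0.7] w 0.000133965224298373 q [-0.01   0.382  1.686  0.004  1.113  0.351]
```

Request:
arm_command:
  plan:
    - [0,0,0,-0.165,-0.035,0.01,0]
    - [0,0,0,-0.165,0,0,0]
    - [0,0,0,0,0,0,0]

```text
time: 17.58
position: [0.4927, 0.107, 0.1876]
tool_rot: [0.01, 0.712, -0.007, 0.702]
ft_force: [0.1, 0.6, 0.8]
grip_width: 0.0004
```

```bash
python3 -c "
from h import *
st()"
```

```text
t 17.57 p [0.4927 0.107  0.1876] 
 [[-0.013  0.024  1.   ]
 [ 0.004  1.    -0.024]
 [-1.     0.004 -0.014]] 
F [0.1 0.6 0.8] w 0.0004490665274842216 q [-0.011  0.372  1.721  0.004  1.063  0.011]
```

Request:
arm_command:
  plan:
    - [0,-1,1.9,0,-0.013,0,0]
    - [3,0,0,0,0,0,0]
    - [4.5,0,0,0,0,0,0]
    - [4.5,0,0,0,0,0,0]
    - [3,0,0,0,0,0,0]
    - [0.8,0,0,0,0,0,0]
    - [0,0,0,0,0,0,0]

```text
time: 18.45
position: [0.5235, 0.0922, 0.0233]
tool_rot: [0.015, 0.703, -0.013, 0.711]
ft_force: [-0.3, -0.9, 1.3]
grip_width: 0.0007
```

```bash
python3 -c "
from h import *
st()"
```

```text
t 18.45 p [0.5235 0.0922 0.0233] 
 [[ 0.011  0.039  0.999]
 [ 0.002  0.999 -0.039]
 [-1.     0.002  0.011]] 
F [-0.3 -0.9  1.3] w 0.0007145010785388679 q [-3.800e-02  6.560e-01  1.806e+00  4.000e-03  6.680e-01 -1.000e-03]
```

Request:
arm_command:
  plan:
    - [0.4,-1,-1.1,-0.012,0.011,0,0]
    - [0,-1.2,0,0,0,0,0]
    - [0,-0.8,0,0,0,0,0]
    - [0,-0.8,0,0,0,0,0]
    - [0,-0.8,0,0,0,0,0]
    - [0,-0.8,0,0,0,0,0]
    - [0,-0.8,0,0,0,0,0]

```text
time: 19.32
position: [0.5131, 0.0293, 0.0223]
tool_rot: [0.014, 0.704, -0.009, 0.71]
ft_force: [1.8, 6.4, -0.1]
grip_width: 0.0003
```

```bash
python3 -c "
from h import *
st();plate();handle()"
```

```text
t 19.32 p [0.5131 0.0293 0.0223] 
 [[ 0.008  0.031  0.999]
 [ 0.007  0.999 -0.031]
 [-1.     0.007  0.008]] 
F [ 1.8  6.4 -0.1] w 0.0002939065152888371 q [-0.166  0.645  1.849  0.014  0.641 -0.146]
plate wing face 154 [0.446  0.0188 0.0517] -> on axis y 0.017
handle 74 [ 0.5    -0.1709  0.148 ] top z [0.1495 0.1536] bar dir [-1.     0.014] [[ 0.474 -0.18   0.131]
 [ 0.526 -0.164  0.156]]
```

Middle tube is sliding at ~6 N. Continue to about y = −0.02, then slow.

Request:
arm_command:
  plan:
    - [0,-0.8,0,0,0.008,-0.007,0]
    - [0,-0.8,0,0,0,0,0]
    - [0,-0.8,-0.1,0,0,0,0]
    - [0,-0.8,0,0,0,0,0]
    - [0,-0.8,0,0,0,0,0]
    - [0,-0.7,0,0,0,0,0]

```text
time: 20.18
position: [0.5115, -0.0135, 0.0224]
tool_rot: [0.015, 0.706, -0.01, 0.708]
ft_force: [1.0, 6.3, -0.8]
grip_width: 0.0004
```

Request:
arm_command:
  plan:
    - [0,-0.5,0,0,0,-0.01,0]
    - [0,-0.5,0,0,0,0,0]

```text
time: 20.42
position: [0.5112, -0.0222, 0.0223]
tool_rot: [0.012, 0.706, -0.013, 0.708]
ft_force: [0.4, 4.3, -0.7]
grip_width: 0.0007
```

Request:
arm_command:
  plan:
    - [0,-0.4,0,0,0,0,0]
    - [0,-0.4,0,0,0,0,0]

```text
time: 20.68
position: [0.5111, -0.0288, 0.0223]
tool_rot: [0.013, 0.706, -0.013, 0.708]
ft_force: [1.1, 5.6, -0.9]
grip_width: 0.0006
```

Request:
arm_command:
  plan:
    - [0,-0.4,0,0,0,0,0]
    - [0,-0.4,0,0,0,0,0]

```text
time: 20.92
position: [0.511, -0.0301, 0.0224]
tool_rot: [0.019, 0.706, -0.011, 0.708]
ft_force: [6.4, 22.8, 0.8]
grip_width: 0.0003
```

Request:
arm_command:
  plan:
    - [0,-0.4,0,0,0,0,0]

```text
time: 21.05
position: [0.5111, -0.0297, 0.0225]
tool_rot: [0.022, 0.706, -0.01, 0.708]
ft_force: [5.1, 18.8, 0.4]
grip_width: 0.0006
```

Request:
arm_command:
  plan:
    - [0,1,0,0,0,0,0]
    - [0,3,0,0,0,0,0]
    - [0,4,0,0,0,0,0]
    - [-4,2,0,0,0,0,0]
    - [-5,0,0,0,0,0,0]
    - [-5,0,0,0,0,0,0]
    - [-4,3,0,0,0,0,0]
    - [0,0,0,0,0,0,0]

```text
time: 22.05
position: [0.5172, 0.099, 0.2099]
tool_rot: [0.018, 0.706, -0.012, 0.708]
ft_force: [-0.6, -0.1, 0.6]
grip_width: 0.0001
```

```bash
python3 -c "
from h import *
st();plate();handle()
a,_,P=cam('side'); b,_,T=cam('top'); np.save('top2.npy',T)
cv2.imwrite('pics/i.png',cv2.resize(a[60:290,160:390],(600,600)))
T0=np.load('top.npy')
def box(P,u0,u1,v0,v1):
    Q=P[int(v0*.64):int(v1*.64),int(u0*.64):int(u1*.64)].reshape(-1,3); return Q[~np.isnan(Q[:,0])]
for n,bx,z in [('offcut',(180,240,340,395),.1),('can',(495,550,230,280),.1),('hammer',(340,460,220,265),.015),('brush',(570,620,330,415),.012)]:
    for X in (T0,T):
        Q=box(X,*bx); Q=Q[(Q[:,2]>z)&(Q[:,2]<.24)]; print(n,np.round(np.median(Q,0),3))
Q=T.reshape(-1,3); A=Q[(abs(Q[:,0]-.509)<.035)&(Q[:,1]>-.12)&(Q[:,1]<0)&(Q[:,2]>.05)&(Q[:,2]<.1)]
for y in np.arange(-.1,0,.006):
    B=A[abs(A[:,1]-y)<.003]
    if len(B): print(round(y,3),np.round([B[:,0].min(),B[:,0].max(),np.median(B[:,2])],3))
"
```

```text
t 22.05 p [0.5172 0.099  0.2099] 
 [[ 0.004  0.043  0.999]
 [ 0.008  0.999 -0.043]
 [-1.     0.008  0.004]] 
F [-0.6 -0.1  0.6] w 7.888130570886403e-05 q [-0.028  0.365  1.656  0.008  1.117  0.011]
plate wing face 148 [ 0.4476 -0.0402  0.0486] -> on axis y -0.042h.py:21: RuntimeWarning: Mean of empty slice.
  c=H[:,:2]-H[:,:2].mean(0); w,v=np.linalg.eigh(c.T@c); print('handle',len(H),np.round(H.mean(0),4),'top z',np.round(np.percentile(H[:,2],[50,90]),4),'bar dir',np.round(v[:,1],3), np.round([H.min(0),H.max(0)],3))
  ret = um.true_divide(
Traceback (most recent call last):
  File "h.py", line 21, in handle
    c=H[:,:2]-H[:,:2].mean(0); w,v=np.linalg.eigh(c.T@c); print('handle',len(H),np.round(H.mean(0),4),'top z',np.round(np.percentile(H[:,2],[50,90]),4),'bar dir',np.round(v[:,1],3), np.round([H.min(0),H.max(0)],3))
                                                                                                                       ~~~~~~~~~~~~~^^^^^^^^^^^^^^^^
IndexError: index -1 is out of bounds for axis 0 with size 0
```

The plate face measures y −0.042, so it is home, but the handle is hidden behind the gripper. I move the arm away to the right, high over the stop, for a clear view.

Request:
arm_command:
  plan:
    - [-4,0,0,0,0,0,0]
    - [0,-4,-0.8,0,0,0,0]
    - [0,-5.5,-0.8,0,0,0,0]
    - [0,-5.5,-0.8,0,0,0,0]
    - [0,-5.5,-0.8,0,0,0,0]
    - [0,-5.5,-0.8,0,0,0,0]
    - [0,-5.5,-0.8,0,0,0,0]
    - [0,-5.5,-0.8,0,0,0,0]
    - [0,-5.5,-0.8,0,0,0,0]
    - [0,-5,-0.8,0,0,0,0]
    - [0,-3,-0.8,0,0,0,0]
    - [0,0,0,0,0,0,0]

```text
time: 23.65
position: [0.3903, -0.4214, 0.2197]
tool_rot: [0.027, 0.723, -0.01, 0.69]
ft_force: [0.0, 0.8, 0.4]
grip_width: 0.0004
```

```bash
python3 -c "
from h import *
st()
a,_,P=cam('side'); b,_,T=cam('top')
cv2.imwrite('pics/i.png',cv2.resize(a[60:290,160:390],(600,600)))
T0=np.load('top.npy')
def box(P,u0,u1,v0,v1):
    Q=P[int(v0*.64):int(v1*.64),int(u0*.64):int(u1*.64)].reshape(-1,3); return Q[~np.isnan(Q[:,0])]
for n,bx,z in [('offcut',(180,240,340,395),.1),('can',(495,550,230,280),.1),('hammer',(340,460,220,265),.015),('brush',(570,620,330,415),.012)]:
    for X in (T0,T):
        Q=box(X,*bx); Q=Q[(Q[:,2]>z)&(Q[:,2]<.24)]; print(n,len(Q),np.round(np.median(Q,0),3) if len(Q) else '')
Q=T.reshape(-1,3); A=Q[(abs(Q[:,0]-.509)<.035)&(Q[:,1]>-.12)&(Q[:,1]<0)&(Q[:,2]>.05)&(Q[:,2]<.1)]
for y in np.arange(-.1,0,.006):
    B=A[abs(A[:,1]-y)<.003]
    if len(B): print(round(y,3),np.round([B[:,0].min(),B[:,0].max(),np.median(B[:,2])],3))
plate();handle()
"
```

```text
t 23.65 p [ 0.3903 -0.4214  0.2197] 
 [[-0.046  0.054  0.997]
 [ 0.025  0.998 -0.053]
 [-0.999  0.023 -0.048]] 
F [0.  0.8 0.4] w 0.000405320871098207 q [-1.003  0.448  1.483 -0.027  1.258 -0.941]
offcut 147 [0.46  0.425 0.117]
offcut 142 [0.459 0.425 0.117]
can 98 [ 0.709 -0.306  0.112]
can 101 [ 0.711 -0.307  0.109]
hammer 504 [ 0.777 -0.054  0.024]
hammer 510 [ 0.778 -0.048  0.024]
brush 412 [ 0.448 -0.476  0.019]
brush 249 [ 0.474 -0.464  0.019]
-0.1 [0.483 0.531 0.08 ]
-0.094 [0.484 0.531 0.078]
-0.088 [0.484 0.531 0.078]
-0.082 [0.484 0.532 0.078]
-0.076 [0.478 0.537 0.083]
-0.07 [0.477 0.539 0.083]
-0.064 [0.478 0.539 0.083]
-0.058 [0.483 0.532 0.079]
-0.052 [0.483 0.542 0.081]
-0.046 [0.477 0.543 0.085]
-0.04 [0.477 0.543 0.087]
plate wing face 143 [ 0.4477 -0.0404  0.0514] -> on axis y -0.0422
handle 89 [ 0.5054 -0.1708  0.1484] top z [0.1497 0.1537] bar dir [-1.    -0.001] [[ 0.474 -0.18   0.131]
 [ 0.538 -0.163  0.156]]
```

View pics/i.png

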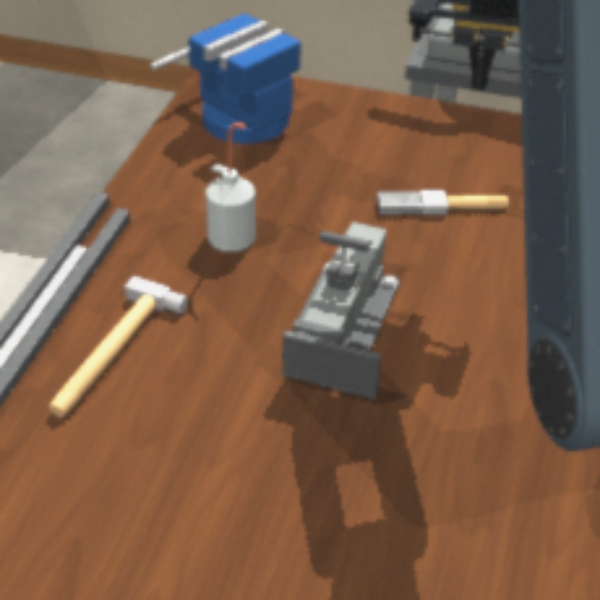

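The picture shows the stop fully collapsed, with plate and collars stacked at (330,360). The T-handle is across the tubes and raised at (345,240), and the can, hammer and brush stand as before. Handing in.

```bash
python3 -c "
from h import *
print(workorder.hand_in())"
```

```text
the job is handed in; nothing more can be done
None
```

The length stop is collapsed and I handed the job in at about 24 s of the 72 s allowed. No verdict comes back on hand-in.

**What I did, in order:**
- **Inner tube:** I pushed it home by its plate with the pin still locking the middle tube. It ran at about 7–8 N and met a hard stop at 23 N.
- **Spring pin:** I gripped the T-handle, lifted it about 18 mm and turned it a quarter turn clockwise. I then let it down until the load on the gripper dropped to about zero, and released it.
- **Middle tube:** I pushed it home at about 5–6 N, to a hard stop at 23 N.

**Last checks:**
- **Tubes:** The plate face is at y = -0.042, about 154 mm in from where it started. In the depth profile the plate and both collars sit face to face.
- **Pin:** The handle bar lies across the tubes with its top at 0.154 m, which matches the rest notch.
- **Bystanders:** The offcut, can and hammer are within 6 mm of where they were. The top camera saw the brush only partly, because the arm was in front of it, so its 26 mm shift there is not a real measurement. In the side picture it looks unmoved, and the robot never went down near it.

**Disagreements:**
- **Tool height:** The reported tool height was about 30 mm lower than the fingertips seen in the depth images. My first push therefore passed over the plate without touching anything. I corrected for the offset from then on.
- **Middle tube travel:** By camera the plate moved about 78–79 mm on that push, against the expected 80. I take that as camera error, since the arm met the hard stop where I expected it.

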